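# Bed the flatted shaft in its V-block

### The arm

A 7-joint arm with a two-finger parallel gripper is mounted at the origin on the work surface. World frame = base frame: x ahead of the robot, y to its left, z up, the work surface at z = 0. Lengths are in m, angles in rad, forces in N, time in s.
With the tool pointing down it reaches from about 0.35 to 0.9 m from the base axis. Payload 7.2 kg.
Tool frame: the origin (TCP) lies midway between the tips of the shut fingers; the grasp point (between the pads) lies 19 mm behind it; z points along the fingers, y is the direction in which the jaws open and shut (so a half turn about z gives the same grasp; the last joint's range is limited). The gripper opens to 88 mm and grips with 3 to 60 N. Pads are 20 mm wide; open, the fingers measure 115 mm over their backs; the gripper's body (75 mm by 178 mm) begins 61 mm behind the grasp point.
Start: joints at [1.264, 0.411, -0.013, 1.596, 0.006, 1.134, -0.082], TCP at [0.148, -0.607, 0.186] pointing down, gripper open.
Joint ranges: [-2.95, 2.95], [-0.29, 1.99], [-1.47, 1.44], [0.14, 2.54], [-1.03, 4.17], [0.13, 1.85], [-2.86, 2.86]. Speed limits (rad/s): [2.39, 2.39, 3.01, 3.01, 3.14, 3.14, 3.14].

### API

Orientations are given as a unit quaternion [x, y, z, w].
In Python, from plant import robot, solver, state, get_image, camera_model, job gives the robot as it stands. The module is installed in compiled form; this text tells all that it offers. Calls block until the motion is done:
- robot.movep(position, orientation): joint-space move of the TCP to a pose.
- robot.movel(position, orientation=None, velocity=0.15, f_stop=None): straight line of the TCP; orientation=None keeps the orientation; velocity is the mean speed in m/s. With f_stop (N) it stops when the force on the tool has changed by that much, and returns True; else False.
- robot.movej(angles): joint-space move.
- robot.grip(opening, strength=None): opening from 0.0 (shut) to 1.0 (fully open); strength is the grip in N (None keeps the last); returns when the fingers have stopped.
- robot.wait(seconds).
- solver.inverse_kinematics(position, orientation): joint angles nearest the present ones, or None.
- state(): the state.
- get_image(name): name is "side" or "top" or "wrist"; returns (picture, depth): 384x512x3 uint8, blue, green, red; 384x512 float32, m along the optical axis (not along the pixel's ray), 0 where there is no reading.
- camera_model(name): a dict with "fx", "fy", "cx", "cy" (pixels), "k1" (the pictures are not rectified: a ray, as slopes to the right and down, at radius r is drawn at 1 + k1 r^2 times it, then the intrinsics apply), "R" (3x3) and "t" (3): a world point X has camera coordinates R X + t. Camera axes: x right, y down, z forward; pixel columns grow to the right and rows downward; lengths in m; the calibration is good to about 2 mm. A picture is of the moment at which its call begins: read the wrist's pose just before it. camera_model takes no time and is no camera call; for the wrist camera it gives the pose at the moment of the call.
A pose or a line that the arm cannot do raises robot.IKError and nothing moves.
- job.sign_off(): hands the job in, once; it reports no verdict.
The state is a dict: "time": time; "q": joint angles; "qd": joint speeds; "joint_efforts": joint torques, N m; "eef_pos": TCP position; "tcp_rot": TCP orientation; "wrist_force": force on the tool from outside, world axes, zero at the start; "moment": the same for the moment, N m; "gripper_width": opening from 0.0 (shut) to 1.0 (fully open).
Only numpy, scipy, OpenCV 4.12 (cv2) and the standard library are available. Lean on these libraries where they do the work, as an engineer would, in place of code of your own. Each camera call takes 0.05 s, during which the arm holds its last target.

### The job

Two short handled steel shafts lie in V-blocks on the bench; one is fully round, the other has a flat milled along it. Roll the flatted shaft in its groove by swinging its handle over to the other side, until the flat lies flush on the groove's wall and the handle leans the opposite way, then leave it lying there on its own. Do not disturb the fully round shaft.

Things in the scene. Friction and masses are not known exactly. Their poses are not given: they have to be found in the camera images.
- flat_shaft: Loose steel shaft, 36 mm diameter, 120 mm long, 0.7 to 1 kg, a 27 mm wide flat milled along all of it, 12 mm from the axis. Origin on the axis at mid-length; x along the shaft, z along its handle, flat facing -y. At first the handle leans 30 degrees to the block's +y side; it must roll 75 degrees, handle over the top. It turns at a few N; the flat sinks in past 30 degrees, then resists.
- flat_knob (a point): Centre of the 22 mm black ball knob on the flatted shaft's handle, 76 mm from the shaft's axis. The handle is a straight, smooth 10 mm steel rod at the shaft's mid-length. The knob swings in a circle about the axis; at the top its upper side is 125 mm above the bench.
- flat_vblock: Fixed dark steel V-block under the flatted shaft: 90 x 72 mm, 36 mm high, 90 degree groove along x, 48 mm wide at the top. Any yaw. Origin: centre of its underside on the bench, z up. The flat must bed on its -y wall. Shaft axis 37.5 mm high at first; bedded 33.2 mm high and 4.2 mm to -y, handle then leaning 45 degrees to -y.
- plain_shaft: The other shaft, to be left alone: same length, diameter, handle and knob, but fully round, without a flat, in its own V-block of the same kind. Origin on its axis at mid-length; x along the shaft, z along its handle, which also leans 30 degrees.
Not all that is in view belongs to the job. Leave any orange or turquoise look-alike of the flat_shaft alone.

How it is judged:
By the outcome, as a careful person would: the job done as asked, in the order asked, and still so for the second after the job is handed in, with the robot touching nothing.
It also fails if it takes over 32 s, if anything falls off the work surface, if the arm or the gripper's body presses on something with over 40 N, if the wrist force passes 120 N, or if a joint passes its speed limit or range.

## Working session

There is one attempt and no reset: what is moved stays moved. The work goes in short steps, each a Python script; the robot and the scene stay as the last script left them, time stands still between calls to the robot, and variables do not carry over. Pictures are saved under pics/ and viewed, and the job is handed in when it is done.

```bash
mkdir -p pics; python3 - <<'E'
from plant import *
import cv2,numpy as np
for n in ["top","side"]:
    p,d=get_image(n); cv2.imwrite(f"pics/{n}0.png",p); np.save(f"{n}0.npy",d)
    c=camera_model(n); print(n,{k:np.round(v,3).tolist() for k,v in c.items()})
s=state(); print(s["time"],s["eef_pos"],s["tcp_rot"],s["gripper_width"])
E
```

```text
top {'fx': 477.604, 'fy': 477.604, 'cx': 251.42, 'cy': 192.274, 'k1': -0.064, 'R': [[-0.012, -1.0, 0.017], [-0.99, 0.009, -0.14], [0.139, -0.019, -0.99]], 't': [-0.067, 0.586, 0.933]}
side {'fx': 360.669, 'fy': 360.669, 'cx': 248.066, 'cy': 190.027, 'k1': -0.069, 'R': [[0.935, -0.353, 0.023], [-0.17, -0.505, -0.846], [0.31, 0.788, -0.533]], 't': [-0.567, 0.14, 0.781]}
0.1 [ 0.14764479 -0.60677718  0.18541083] [ 9.92879075e-01  1.19124353e-01 -1.38631937e-04 -7.14801932e-04] 1.0025353314716832
```

View pics/top0.png

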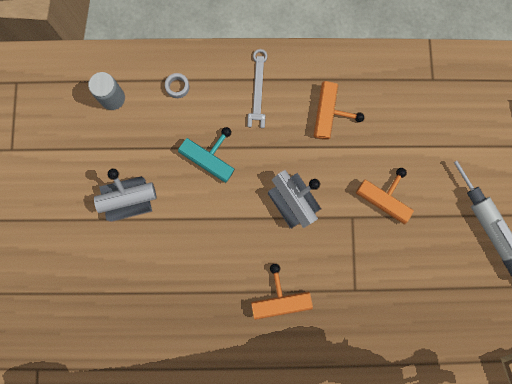

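View pics/side0.png

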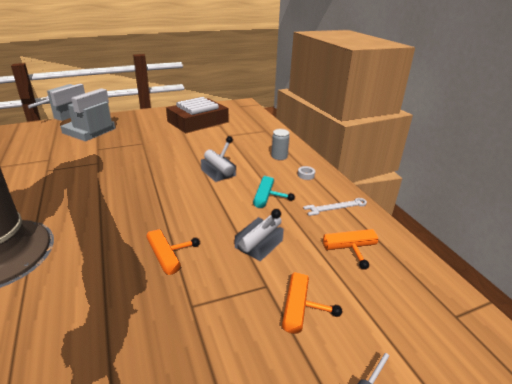

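```bash
python3 - <<'E'
import cv2,numpy as np
t=cv2.imread("pics/top0.png");s=cv2.imread("pics/side0.png")
f=lambda im,x,y:cv2.resize(im[y-40:y+40,x-50:x+50],(400,300),interpolation=cv2.INTER_CUBIC)
cv2.imwrite("pics/crop.png",np.vstack([np.hstack([f(t,125,195),f(t,297,198)]),np.hstack([f(s,220,160),f(s,262,232)])]))
E
```

```text
(no output)
```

View pics/crop.png

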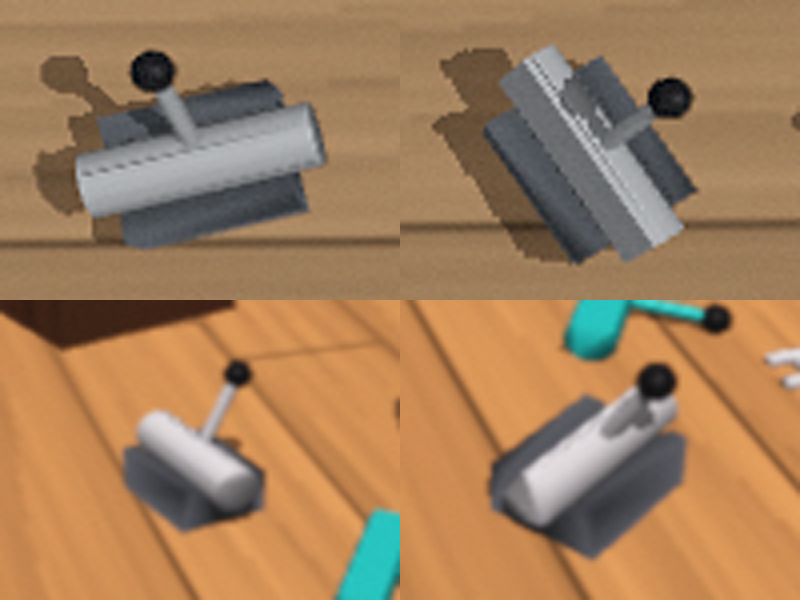

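```bash
cat > h.py <<'E'
import cv2,numpy as np
def ray(c,u,v):
    x,y=(u-c["cx"])/c["fx"],(v-c["cy"])/c["fy"]
    K=np.array([[c["fx"],0,c["cx"]],[0,c["fy"],c["cy"]],[0,0,1.]])
    p=cv2.undistortPoints(np.array([[[u,v]]],float),K,np.array([c["k1"],0,0,0.]))[0,0]
    return -c["R"].T@c["t"], np.asarray(c["R"]).T@np.array([p[0],p[1],1])
def onplane(c,u,v,z):
    o,d=ray(c,u,v); return o+d*(z-o[2])/d[2]
def knob(p,x,y,r=16):
    g=p[y-r:y+r,x-r:x+r].max(axis=2); m=(g<45).astype(np.uint8)
    n,l,s,ce=cv2.connectedComponentsWithStats(m); i=1+np.argmax(s[1:,4])
    return ce[i]+[x-r,y-r],s[i]
E
python3 - <<'E'
from plant import camera_model
from h import *
ct,cs=camera_model("top"),camera_model("side")
t=cv2.imread("pics/top0.png");s=cv2.imread("pics/side0.png")
kt,a=knob(t,314,184);ks,b=knob(s,276,214);print(kt,a,ks,b)
pt=onplane(ct,*kt,.1033);ps=onplane(cs,*ks,.1033);print(pt,ps)
o1,d1=ray(ct,*kt);o2,d2=ray(cs,*ks)
A=np.stack([d1,-d2],1);l=np.linalg.lstsq(A,o2-o1,rcond=None)[0];print("tri",o1+d1*l[0],o2+d2*l[1])
# shaft: depth points
d=np.load("top0.npy");P=[];
for v in range(160,240):
  for u in range(262,335):
    if d[v,u]>0:
      o,r=ray(ct,u,v);X=o+r*d[v,u];P.append([u,v,*X,t[v,u].max()])
P=np.array(P)
print(np.percentile(P[:,4],[5,50,95]))
# bright grey mask
sub=t[160:240,262:335].astype(int);m=((sub.max(2)>100)&(sub.max(2)-sub.min(2)<25)).astype(np.uint8)
n,l,st,ce=cv2.connectedComponentsWithStats(m);i=1+np.argmax(st[1:,4]);print(st[i],ce[i])
cn=cv2.findContours((l==i).astype(np.uint8),0,2)[0][0];R=cv2.minAreaRect(cn);print(R)
bx=cv2.boxPoints(R)+[262,160]
W=np.array([onplane(ct,*q,.05)[:2] for q in bx]);print(bx,W)
for i in range(4):
  e=W[(i+1)%4]-W[i];print(np.linalg.norm(e),np.degrees(np.arctan2(e[1],e[0])))
Q=P[(P[:,4]>.044)&(P[:,4]<.062)]; 
x=Q[:,2:4];c=x.mean(0);w,V=np.linalg.eigh(np.cov((x-c).T));print(len(Q),c,np.sqrt(w),np.degrees(np.arctan2(V[1,1],V[0,1])))
vis=cv2.resize(t[160:240,262:335],None,fx=6,fy=6);cv2.drawContours(vis,[((bx-[262,160])*6).astype(int)],0,(0,255,0),1);cv2.imwrite("pics/box.png",vis)
E
```

```text
[313.54545455 183.63636364] [11 11 11 10 77] [275.41509434 213.58490566] [12 12  8  8 53]
[ 0.59187885 -0.19173235  0.1033    ] [ 0.59191988 -0.19310708  0.1033    ]
tri [ 0.59203102 -0.19187785  0.10233808] [ 0.59246931 -0.19202678  0.10242994]
[-3.81138152e-03  3.33503578e-05  5.44089203e-02]
[  10   10   46   58 1036] [32.77895753 38.68918919]
((36.19230651855469, 35.5384635925293), (59.35292053222656, 27.457660675048828), 56.3099365234375)
[[270.30769348 178.46153831]
 [293.15384674 163.23077202]
 [326.07691956 212.61538696]
 [303.2307663  227.84615326]] [[ 0.61175325 -0.11187469]
 [ 0.64293475 -0.15921328]
 [ 0.54083467 -0.22345388]
 [ 0.51063621 -0.17632287]]
0.05668534791618166 -56.62746892996615
0.120628690756454 -147.8222096927233
0.05597570040933402 122.64908535039423
0.11990923447615943 32.5118968594361
718 [ 0.57185521 -0.16277444] [0.00716786 0.03505203] -147.570891653531
```

View pics/box.png

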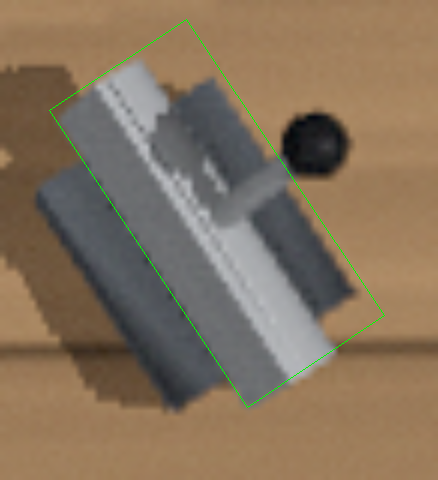

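```bash
cat >> h.py <<'E'
from scipy.spatial.transform import Rotation as Ro
YAW=np.radians(-57.7); YD=np.array([np.cos(YAW),np.sin(YAW),0]); Z=np.array([0,0,1.])
C=np.array([0.592,-0.192,0])-0.038*YD
def axis(l):
    d=45+l; s=18*np.cos(np.radians(max(0,48.2-abs(d)))) if abs(d)<48.2 else 18
    k=(18-s)/1000*.7071
    return C+Z*.0375-k*YD-k*Z
def pose(handle,tool=None,r=.057,sg=1):
    """handle lean deg (+ toward +y), tool lean deg, r radial TCP distance"""
    tool=handle if tool is None else tool
    h=np.radians(handle);t=np.radians(tool)
    u=np.sin(h)*YD+np.cos(h)*Z
    g=axis(handle)+.076*u          # grasp point on knob
    tz=-(np.sin(t)*YD+np.cos(t)*Z); ty=sg*(np.cos(t)*YD-np.sin(t)*Z)
    M=np.stack([np.cross(ty,tz),ty,tz],1)
    return g+tz*(.076-r), Ro.from_matrix(M).as_quat()
E
python3 - <<'E'
from plant import *
from h import *
for sg in (1,-1):
  for l,r in [(30,.15),(30,.057),(0,.057),(-20,.057),(-45,.057),(-52,.057),(-45,.16)]:
    p,q=pose(l,r=r,sg=sg); j=solver.inverse_kinematics(p,q); print(sg,l,r,None if j is None else np.round(j,2))
E
```

```text
1 30 0.15 [ 0.55  0.82 -0.22  1.07 -0.15  1.69 -0.63]
1 30 0.057 [ 0.54  0.81 -0.24  1.28 -0.14  1.48 -0.63]
1 0 0.057 [ 0.53  0.49 -0.46  1.75  0.26  0.96 -1.04]
1 -20 0.057 [ 0.44  0.4  -0.59  2.02  0.79  0.79 -1.67]
1 -45 0.057 [ 0.38  0.65 -0.96  2.24  1.5   1.31 -2.58]
1 -52 0.057 [ 0.2   0.69 -0.84  2.27  1.55  1.4  -2.75]
1 -45 0.16 [-0.92  0.28  0.4   2.29  0.98  0.85 -2.31]
-1 30 0.15 [ 0.92  1.1  -1.25  1.03  0.54  1.82  2.04]
-1 30 0.057 [ 0.97  1.14 -1.25  1.24  0.57  1.65  1.98]
-1 0 0.057 [ 0.99  0.8  -1.24  1.72  0.81  1.23  1.67]
-1 -20 0.057 [ 0.87  0.67 -1.24  1.99  1.13  1.13  1.23]
-1 -45 0.057 [-0.04  0.48 -0.43  2.26  1.39  0.99  0.57]
-1 -52 0.057 [-0.13  0.56 -0.43  2.29  1.48  1.14  0.38]
-1 -45 0.16 [ 0.14  0.39 -0.83  2.23  1.19  1.22  0.66]
```

```bash
python3 - <<'E'
from plant import *
from h import *
p,q=pose(30,21,r=.16); robot.movep(p,q); robot.grip(.55,10)
p2,_=pose(30,21,r=.057); f=robot.movel(p2,q,velocity=.12,f_stop=8)
s=state(); print(f,s["time"],s["eef_pos"]-p2,s["wrist_force"],s["gripper_width"])
for n in ["top","side"]:
    im,d=get_image(n); cv2.imwrite(f"pics/{n}1.png",im)
a=cv2.imread("pics/top1.png")[140:260,220:400];b=cv2.imread("pics/side1.png")[120:280,180:360]
cv2.imwrite("pics/c1.png",np.hstack([cv2.resize(a,(400,300)),cv2.resize(b,(400,300))]))
E
```

```text
False 4.0333 [ 0.00061056 -0.00044102  0.00071006] [ 0.34089589  0.14850102 -0.38304893] 0.5539835330659958
```

View pics/c1.png

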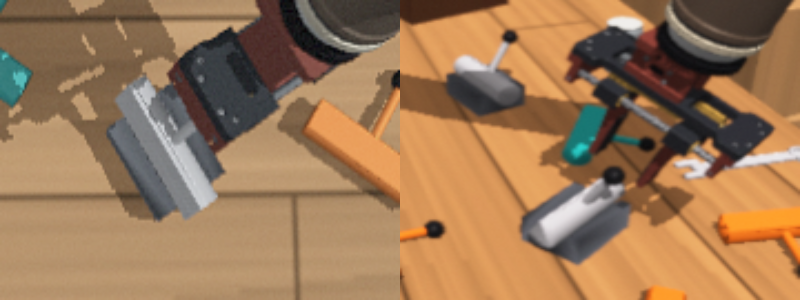

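```bash
python3 - <<'E'
from plant import *
from h import *
im=cv2.imread("pics/side1.png");
print(knob(im,276,214))
s=state();M=Ro.from_quat(s["tcp_rot"]).as_matrix();T=s["eef_pos"];print(T,M.round(2))
def pr(n,X):
    c=camera_model(n);K=np.array([[c["fx"],0,c["cx"]],[0,c["fy"],c["cy"]],[0,0,1.]])
    return cv2.projectPoints(np.array([X]),cv2.Rodrigues(np.array(c["R"]))[0],np.array(c["t"]),K,np.array([c["k1"],0,0,0.]))[0].ravel()
for nm,im in (("side",im),("top",cv2.imread("pics/top1.png"))):
  v=cv2.resize(im,None,fx=4,fy=4)
  for X,col in ((T,(0,255,0)),(T-.019*M[:,2],(255,0,255)),(T+.024*M[:,1],(255,255,0)),(T-.024*M[:,1],(0,255,255))):
    u=pr(nm,X);print(nm,u);cv2.circle(v,tuple((u*4).astype(int)),5,col,-1)
  u0=int(pr(nm,T)[0]*4);v0=int(pr(nm,T)[1]*4)
  cv2.imwrite(f"pics/{nm}1m.png",v[v0-260:v0+200,u0-260:u0+260])
im,d=get_image("wrist");cv2.imwrite("pics/w1.png",im)
E
python3 -c "
import cv2,numpy as np
a=cv2.imread('pics/side1m.png');b=cv2.imread('pics/w1.png');h=300
cv2.imwrite('pics/m1.png',np.hstack([cv2.resize(a,(390,345)),cv2.resize(b,(400,345))]))"
```

```text
(array([275.65454545, 213.52727273]), array([12, 12,  9,  8, 55], dtype=int32))
[ 0.58899964 -0.18673009  0.08638388] [[ 0.85  0.5  -0.19]
 [ 0.53 -0.79  0.3 ]
 [ 0.   -0.36 -0.93]]
side [272.43591084 218.60156684]
side [275.61555227 213.03434145]
side [280.9791075  225.80916537]
side [264.02817202 211.50720138]
top [309.78352703 186.4756643 ]
top [313.98149937 183.18867985]
top [318.54388153 181.06202712]
top [300.81441665 192.01642231]
```

View pics/m1.png

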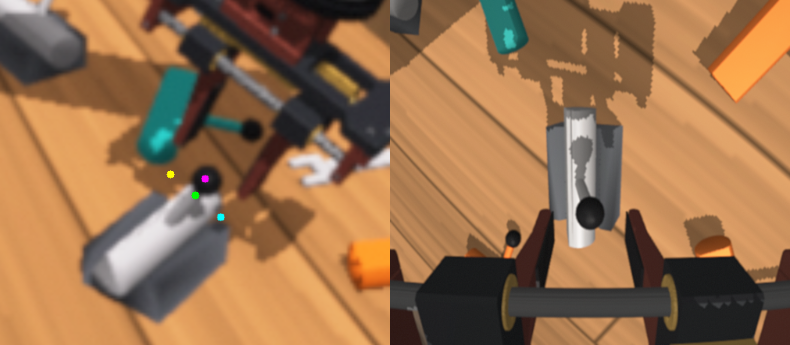

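```bash
python3 - <<'E'
from plant import *
from h import *
s=state();print(s["time"],s["eef_pos"],s["gripper_width"])
c=camera_model("wrist");print({k:np.round(v,3).tolist() for k,v in c.items()})
im,d=get_image("wrist");im2,d2=get_image("side");cv2.imwrite("pics/side2.png",im2)
cv2.imwrite("pics/w2.png",im)
M=Ro.from_quat(s["tcp_rot"]).as_matrix();T=s["eef_pos"]
K=np.array([[c["fx"],0,c["cx"]],[0,c["fy"],c["cy"]],[0,0,1.]])
pr=lambda X:cv2.projectPoints(np.array([X]),cv2.Rodrigues(np.array(c["R"]))[0],np.array(c["t"]),K,np.array([c["k1"],0,0,0.]))[0].ravel()
for X in (T,T-.019*M[:,2],T+.024*M[:,1],T-.024*M[:,1]): print(pr(X), (np.array(c["R"])@X+c["t"])[2])
for u,v in ((383,237),(313,260),(305,265)): print(u,v,d[v,u])
v=cv2.resize(im2[150:260,210:360],None,fx=5,fy=5);cv2.imwrite("pics/s2c.png",v)
E
```

```text
4.1833 [ 0.58894255 -0.18669411  0.08632079] 0.5527674368360204
{'fx': 338.019, 'fy': 338.019, 'cx': 255.172, 'cy': 194.618, 'k1': -0.098, 'R': [[0.498, -0.79, -0.357], [-0.751, -0.599, 0.278], [-0.434, 0.13, -0.892]], 't': [-0.41, 0.326, 0.57]}
[254.5253317  226.74785038] 0.21297405360455657
[254.45849025 239.53156622] 0.19484052292904547
[292.53961887 226.67725032] 0.2129618660800815
[216.52037527 226.73801576] 0.2129862411290317
383 237 0.27354673
313 260 0.1487017
305 265 0.16046274
```

View pics/s2c.png

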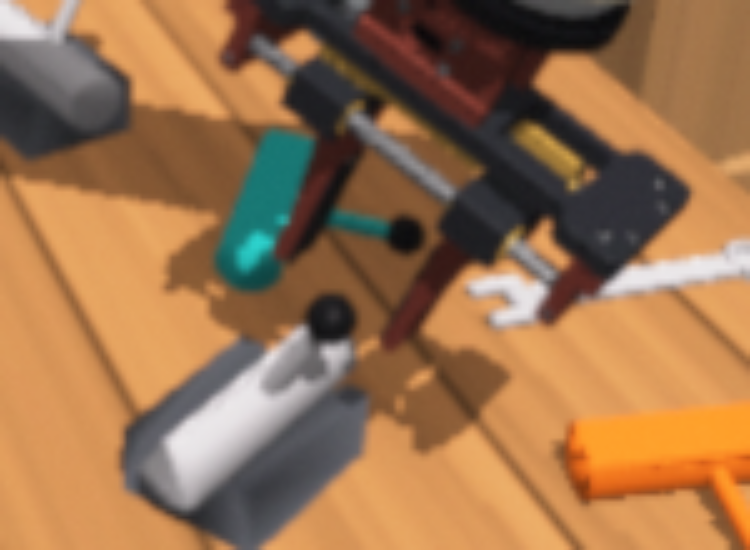

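View pics/w2.png

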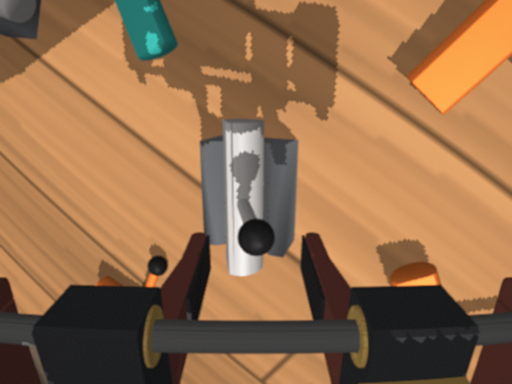

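```bash
python3 - <<'E'
from plant import *
from h import *
c=camera_model("wrist");im,d=get_image("wrist");s=state()
M=Ro.from_quat(s["tcp_rot"]).as_matrix();T=s["eef_pos"]
for u,v in ((256,237),(250,240),(256,230),(205,240),(201,240),(197,240),(207,237),(304,237),(308,237),(312,240),(318,245),(195,245)):
  o,r=ray(c,u,v);X=o+r*d[v,u];print(u,v,d[v,u],(M.T@(X-T)).round(4),im[v,u], X.round(4))
cs=camera_model("side");im,d=get_image("side")
for u,v in ((267,199),(268,200),(288,217),(289,218),(290,214),(276,213)):
  o,r=ray(cs,u,v);X=o+r*d[v,u];print("side",u,v,d[v,u],(M.T@(X-T)).round(4),im[v,u],X.round(4))
E
```

```text
256 237 0.18463518 [ 0.0057  0.001  -0.0281] [40 38 39] [ 0.5993 -0.1927  0.1118]
250 240 0.18632093 [ 0.0034 -0.0024 -0.0271] [37 35 36] [ 0.5955 -0.1909  0.1121]
256 230 0.18634945 [ 0.0087  0.001  -0.0254] [29 28 29] [ 0.6013 -0.1902  0.1093]
205 240 0.17020115 [ 0.0103 -0.0249 -0.0418] [25 27 40] [ 0.5929 -0.174   0.1339]
201 240 0.16627857 [ 0.012  -0.0263 -0.0454] [29 35 65] [ 0.5943 -0.1731  0.1377]
197 240 0.16635822 [ 0.0119 -0.0283 -0.0453] [28 33 63] [ 0.5932 -0.1715  0.1384]
207 237 0.17341803 [ 0.0104 -0.0243 -0.0384] [26 26 26] [ 0.5926 -0.1733  0.1305]
304 237 0.17368814 [ 0.0102  0.0257 -0.0382] [42 56 76] [ 0.6173 -0.2128  0.1124]
308 237 0.17083465 [ 0.0114  0.0273 -0.0408] [30 34 64] [ 0.6197 -0.2142  0.1143]
312 240 0.16680694 [ 0.0117  0.0287 -0.0449] [30 33 64] [ 0.6213 -0.2164  0.1176]
318 245 0.16183275 [ 0.0115  0.0308 -0.0502] [28 34 63] [ 0.6232 -0.2198  0.1218]
195 245 0.16109714 [ 0.0119 -0.0283 -0.0509] [30 35 65] [ 0.5942 -0.1731  0.1436]
side 267 199 0.7400431 [-0.011  -0.0274 -0.0458] [34 40 87] [ 0.5744 -0.1845  0.1385]
side 268 200 0.73828244 [-0.0118 -0.0242 -0.0462] [29 30 55] [ 0.5753 -0.1876  0.1377]
side 288 217 0.7264593 [-0.01    0.0293 -0.0436] [35 41 89] [ 0.603  -0.2281  0.1162]
side 289 218 0.72535795 [-0.0105  0.0322 -0.0437] [35 46 89] [ 0.6041 -0.2306  0.1152]
side 290 214 0.71900463 [-0.0105  0.0296 -0.054 ] [35 41 90] [ 0.6048 -0.2318  0.1258]
side 276 213 0.7471016 [-0.0068  0.0027 -0.0273] [51 50 52] [ 0.5894 -0.2005  0.1104]
```

```bash
python3 - <<'E'
from plant import *
from h import *
c=camera_model("wrist");im,d=get_image("wrist");s=state()
M=Ro.from_quat(s["tcp_rot"]).as_matrix();T=s["eef_pos"]
print("cam in tool",M.T@(-np.array(c["R"]).T@c["t"]-T))
for u,v in ((100,300),(100,340),(256,335),(400,300),(180,300),(340,300),(190,360),(420,380),(10,330)):
  o,r=ray(c,u,v);X=o+r*d[v,u];print(u,v,d[v,u],(M.T@(X-T)).round(4))
E
```

```text
cam in tool [ 0.08292091  0.00055982 -0.19737853]
100 300 0.082518585 [ 0.033  -0.0386 -0.1266]
100 340 0.07133841 [ 0.0311 -0.0337 -0.1389]
256 335 0.07991218 [ 0.0268  0.0007 -0.1312]
400 300 0.08120205 [ 0.0338  0.0364 -0.1277]
180 300 0.12000857 [ 0.0109 -0.0266 -0.0942]
340 300 0.11870072 [ 0.0116  0.0308 -0.0953]
190 360 0.40055507 [-0.2291 -0.0793  0.1247]
420 380 0.0745666 [ 0.0191  0.0392 -0.1392]
10 330 0.07869365 [ 0.0268 -0.0615 -0.1325]
```

```bash
cat >> h.py <<'E'
OFF=.038
def tips(get_image,camera_model,state,tag,x0=210,y0=140):
    im,d=get_image("wrist");im2,_=get_image("side")
    a=cv2.resize(im,(400,300));b=cv2.resize(im2[y0:y0+112,x0:x0+150],(400,300),interpolation=cv2.INTER_CUBIC)
    cv2.imwrite(f"pics/{tag}.png",np.hstack([a,b])); return im,d,im2
E
python3 - <<'E'
from plant import *
from h import *
for r in (.037,.019):
  p,q=pose(30,21,r=.057); M=Ro.from_quat(q).as_matrix(); p=p+M[:,2]*(.057-r)
  f=robot.movel(p,q,velocity=.06,f_stop=5);s=state();print(f,s["time"],s["eef_pos"]-p,s["wrist_force"])
  if f: break
tips(get_image,camera_model,state,"p3")
E
```

```text
False 4.9167 [-0.00030774  0.00023886 -0.00045136] [-0.22695769  0.20342064  0.79340589]
False 5.3667 [-0.00028251  0.00028032 -0.00035349] [-0.01101062  0.91741331 -0.19603626]
```

View pics/p3.png

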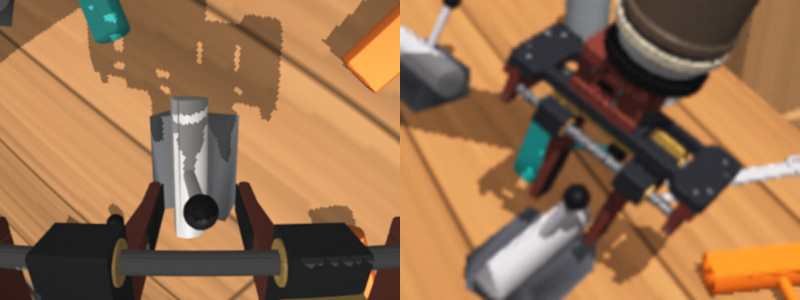

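```bash
python3 - <<'E'
from plant import *
from h import *
c=camera_model("wrist");s=state();im,d=get_image("wrist");cs=camera_model("side");im2,d2=get_image("side")
cv2.imwrite("pics/w3.png",im);cv2.imwrite("pics/s3.png",im2)
M=Ro.from_quat(s["tcp_rot"]).as_matrix();T=s["eef_pos"]
def tool(c,d,t):
  for u,v in t:
    o,r=ray(c,u,v);X=o+r*d[v,u];print(u,v,round(float(d[v,u]),3),(M.T@(X-T)).round(4),X.round(4))
k,_=knob(im,256,271);print(k);tool(c,d,[tuple(k.astype(int)),(202,238),(205,238),(308,238),(310,240),(203,245)])
print('side');k,_=knob(im2,276,214);print(k);tool(cs,d2,[tuple(k.astype(int)),(265,210),(266,211),(284,228),(285,227),(285,229),(283,230)])
v=cv2.resize(im2[180:250,240:330],(720,560),interpolation=cv2.INTER_NEAREST);cv2.imwrite("pics/s3c.png",v)
E
```

```text
[255.49461207 269.29741379]
255 269 0.15 [ 0.0063  0.0004 -0.0637] [ 0.5989 -0.191   0.1095]
202 238 0.168 [ 0.0119 -0.0261 -0.043 ] [ 0.5865 -0.1608  0.0997]
205 238 0.172 [ 0.0104 -0.0252 -0.0397] [ 0.5851 -0.1614  0.0963]
308 238 0.169 [ 0.0118  0.0269 -0.0428] [ 0.6129 -0.2027  0.0806]
310 240 0.167 [ 0.0117  0.0276 -0.0449] [ 0.6135 -0.204   0.0823]
203 245 0.165 [ 0.0101 -0.0251 -0.0473] [ 0.5863 -0.1639  0.1034]
side
[275.63793103 213.55172414]
275 213 0.747 [-0.0079  0.0012 -0.0648] [ 0.5876 -0.1996  0.1103]
265 210 0.772 [-0.0007 -0.0231 -0.0452] [ 0.5778 -0.1706  0.1007]
266 211 0.943 [ 0.1176 -0.055   0.0754] [ 6.388e-01 -4.570e-02 -5.000e-04]
284 228 0.751 [-0.007   0.0337 -0.047 ] [ 0.6012 -0.2194  0.082 ]
285 227 0.755 [-0.0021  0.0334 -0.0463] [ 0.605  -0.2163  0.0815]
285 229 0.878 [0.0822 0.0196 0.0448] [ 0.652  -0.1328  0.0014]
283 230 0.824 [0.0411 0.0248 0.0094] [ 0.6266 -0.1695  0.0326]
```

View pics/s3c.png

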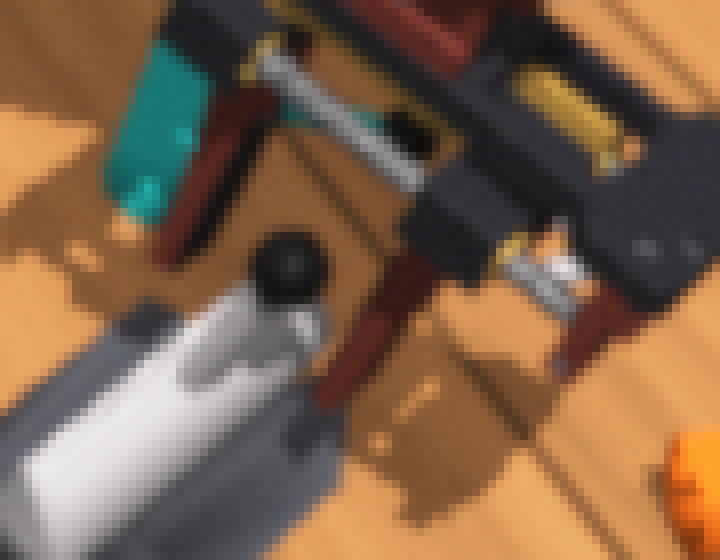

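```bash
cat >> h.py <<'E'
def pz(handle,tool=None,off=OFF,r=.057):
    p,q=pose(handle,.7*handle if tool is None else tool,r); return p+Ro.from_quat(q).as_matrix()[:,2]*off,q
def swing(robot,state,a,b,step=5,T=.35,fs=12):
    n=max(1,int(np.ceil(abs(b-a)/step)))
    for l in np.linspace(a,b,n+1)[1:]:
        p,q=pz(l); s=state(); v=max(np.linalg.norm(p-s["eef_pos"]),1e-3)/T
        f=robot.movel(p,q,velocity=v,f_stop=fs); s=state()
        print(round(l,1),f,round(s["time"],2),np.round(s["wrist_force"],1),np.round((s["eef_pos"]-p)*1000,1))
        if f: return l
    return b
E
python3 - <<'E'
from plant import *
from h import *
for l in (30,10,-10,-30,-50):
  p,q=pz(l);print(l,np.round(solver.inverse_kinematics(p,q),2))
robot.grip(.33,5);s=state();print(s["time"],s["gripper_width"],s["wrist_force"])
swing(robot,state,30,0)
tips(get_image,camera_model,state,"p4")
E
```

```text
30 [ 0.5   0.73 -0.24  1.47 -0.08  1.24 -0.67]
10 [ 0.39  0.57 -0.2   1.69  0.02  0.98 -0.8 ]
-10 [ 0.2   0.45 -0.1   1.9   0.21  0.73 -1.05]
-30 [-0.16  0.4   0.13  2.09  0.55  0.53 -1.51]
-50 [-0.73  0.53  0.62  2.26  0.91  0.35 -2.07]
6.0833 0.3335156430783529 [-0.06200579 -0.21561632  0.83594056]
25.0 False 6.58 [-0.5 -0.2 -0.3] [0.1 0.2 0.3]
20.0 False 7.12 [ 0.2 -0.5 -0.1] [-0.   0.3  0.2]
15.0 False 7.66 [ 0.7 -0.4  1. ] [-0.   0.4  0.2]
10.0 False 8.2 [-0.2  0.   0.2] [-0.   0.4  0.2]
5.0 False 8.75 [-0.1 -0.5  0.4] [-0.1  0.5  0.2]
0.0 False 9.31 [ 0.4 -0.4 -0. ] [-0.1  0.5  0.1]
```

View pics/p4.png

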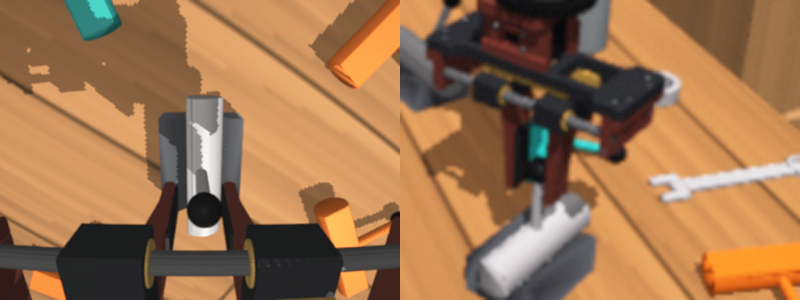

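```bash
python3 - <<'E'
from plant import *
from h import *
swing(robot,state,0,-44)
tips(get_image,camera_model,state,"p5")
E
```

```text
-4.9 False 9.92 [-0.1 -0.4 -0.3] [-0.   0.3  0.1]
-9.8 False 10.44 [ 0.7 -1.1 -0.1] [0.  0.1 0. ]
-14.7 False 10.95 [-0.3 -0.1 -0.1] [0.1 0.  0.1]
-19.6 False 11.44 [0.3 0.1 0.9] [ 0.2 -0.   0.1]
-24.4 False 11.93 [-0.5  0.  -0.1] [ 0.2 -0.1  0.1]
-29.3 False 12.41 [-1.5  1.2 -0.3] [0.  0.1 0. ]
-34.2 False 12.91 [-1.5  1.7  0.3] [ 0.  -0.1  0.1]
-39.1 False 13.4 [-0.9  1.  -1. ] [ 0.1 -0.1  0.1]
-44.0 False 13.89 [-0.1 -0.5 -0.1] [ 0.4 -0.2  0.3]
```

View pics/p5.png

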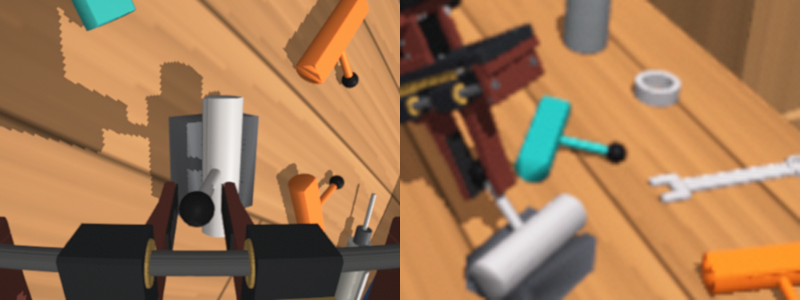

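```bash
cat >> h.py <<'E'
def knobw(get_image,camera_model):
    c=camera_model("wrist");im,d=get_image("wrist")
    g=im.max(2); sat=im.max(2).astype(int)-im.min(2)
    m=((g<60)&(sat<12)&(d>.12)&(d<.22)).astype(np.uint8); m[:, :190]=0;m[:,320:]=0
    m=cv2.morphologyEx(m,cv2.MORPH_OPEN,np.ones((5,5)))
    n,l,st,ce=cv2.connectedComponentsWithStats(m);i=1+np.argmax(st[1:,4])
    u,v=ce[i];dd=np.median(d[l==i])
    o,r=ray(c,u,v)
    X=o+r*(dd+.008)   # median ball surface ~8 mm before centre
    Y=X-C; print("knob px",ce[i].round(1),st[i],"lat",(Y@YD*1000).round(1),"z",(X[2]*1000).round(1),"along",(np.cross(YD,Z)@Y*1000).round(1))
    a=axis(-45);y=(X-a)@YD;print("lean about bedded axis",np.degrees(np.arctan2(y,X[2]-a[2])).round(1), "r",np.hypot(y,X[2]-a[2]).round(4))
E
python3 - <<'E'
from plant import *
from h import *
knobw(get_image,camera_model)
E
```

```text
knob px [242.6 270.2] [ 213  245   60   67 2119] lat -61.6 z 84.3 along -1.1
lean about bedded axis -48.4 r 0.0768
```

```bash
python3 - <<'E'
from plant import *
from h import *
robot.grip(.45,5); knobw(get_image,camera_model); print(state()["time"],state()["wrist_force"])
tips(get_image,camera_model,state,"p6")
E
```

```text
knob px [252.5 266.2] [ 231  245   44   44 1539] lat -57.7 z 85.5 along -2.6
lean about bedded axis -45.7 r 0.0748
14.5 [-0.16114405  0.09047035 -0.05472884]
```

View pics/p6.png

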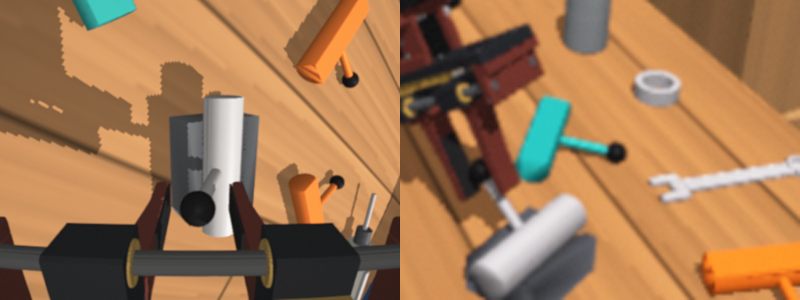

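```bash
python3 - <<'E'
from plant import *
from h import *
robot.grip(.65,5)
p,q=pz(-44); M=Ro.from_quat(q).as_matrix(); f=robot.movel(p-M[:,2]*.10,q,velocity=.12,f_stop=6)
s=state();print(f,s["time"],s["wrist_force"])
p,q=robot_p=s["eef_pos"],s["tcp_rot"]
robot.movel(np.array(s["eef_pos"])+[-.02,.10,.08],None,velocity=.2)
ct,cs=camera_model("top"),camera_model("side")
t,_=get_image("top");sd,_=get_image("side");cv2.imwrite("pics/top7.png",t);cv2.imwrite("pics/side7.png",sd)
f=lambda im,x,y:cv2.resize(im[y-42:y+42,x-50:x+50],(400,336),interpolation=cv2.INTER_CUBIC)
cv2.imwrite("pics/c7.png",np.hstack([f(t,285,198),f(sd,255,230)]))
print(state()["time"])
E
```

```text
False 16.0833 [-0.5119174  -0.33935849 -0.03186601]
16.975
```

View pics/c7.png

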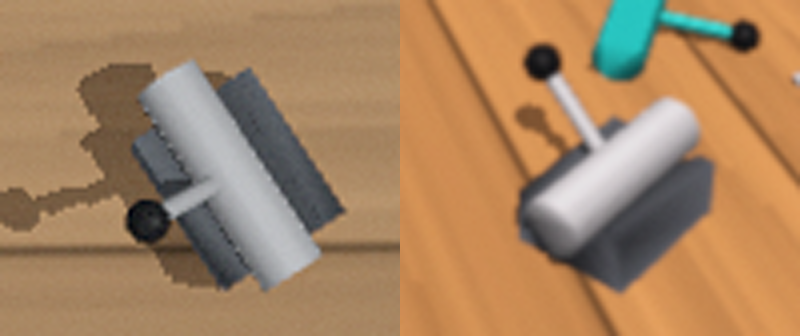

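Clear view: knob at about (272,211) in top and (291,203) in side, the flat is hidden below. I'll triangulate it.

```bash
python3 - <<'E'
from plant import camera_model
from h import *
ct,cs=camera_model("top"),camera_model("side")
t=cv2.imread("pics/top7.png");s=cv2.imread("pics/side7.png")
kt,a=knob(t,272,211);ks,b=knob(s,291,203,12);print(kt,a,ks,b)
def solve(kt,ks):
    o1,d1=ray(ct,*kt);o2,d2=ray(cs,*ks)
    l=np.linalg.lstsq(np.stack([d1,-d2],1),o2-o1,rcond=None)[0];return (o1+d1*l[0]+o2+d2*l[1])/2,np.linalg.norm(o1+d1*l[0]-o2-d2*l[1])
for k in (ks,):
  X,e=solve(kt,k);Y=X-axis(-45);print(X,e,"lean",np.degrees(np.arctan2(Y@YD,Y[2])),np.hypot(Y@YD,Y[2]), "along",np.cross(YD,Z)@Y)
print("predicted",axis(-45)+.076*.7071*(Z-YD), onp:=onplane(ct,*kt,.0869))
print("other shaft diffs", [cv2.absdiff(cv2.imread(f"pics/{n}0.png"),cv2.imread(f"pics/{n}7.png"))[r].max() for n,r in (("top",np.s_[165:222,90:158]),("side",np.s_[135:180,198:238]))])
E
```

```text
[271.28947368 210.69736842] [11 11 10 11 76] [290.59259259 196.81481481] [ 9  3  6  6 27]
[ 0.5923726  -0.13396315  0.10614561] 0.11457540943713398 lean -5.183963225079535 0.07318928240198505 along -0.031327071416238764
predicted [ 0.54071077 -0.11086847  0.08699529] [ 0.54216846 -0.11048479  0.0869    ]
other shaft diffs [np.uint8(61), np.uint8(99)]
```

```bash
python3 - <<'E'
from plant import camera_model
from h import *
ct,cs=camera_model("top"),camera_model("side")
t=cv2.imread("pics/top7.png");s=cv2.imread("pics/side7.png")
kt,a=knob(t,272,211);ks,b=knob(s,240,203,12);print(kt,a,ks,b)
o1,d1=ray(ct,*kt);o2,d2=ray(cs,*ks)
l=np.linalg.lstsq(np.stack([d1,-d2],1),o2-o1,rcond=None)[0];A,B=o1+d1*l[0],o2+d2*l[1]
Y=(A+B)/2-axis(-45);print(A,B,"lean",np.degrees(np.arctan2(Y@YD,Y[2])),np.hypot(Y@YD,Y[2]))
g=lambda n,k,r:cv2.resize(cv2.imread(f"pics/{n}{k}.png")[r],(390,280))
T=np.s_[160:230,85:165];S=np.s_[130:185,190:245]
cv2.imwrite("pics/cmp.png",np.vstack([np.hstack([g("top",k,T) for k in (0,7)]),np.hstack([g("side",k,S) for k in (0,7)])]))
E
```

```text
[271.28947368 210.69736842] [11 11 10 11 76] [240.14634146 203.        ] [ 9  9  7  7 41]
[ 0.54209002 -0.11043817  0.08767414] [ 0.54282404 -0.11064316  0.08776086] lean -44.26576720884585 0.07605231070371009
```

View pics/cmp.png

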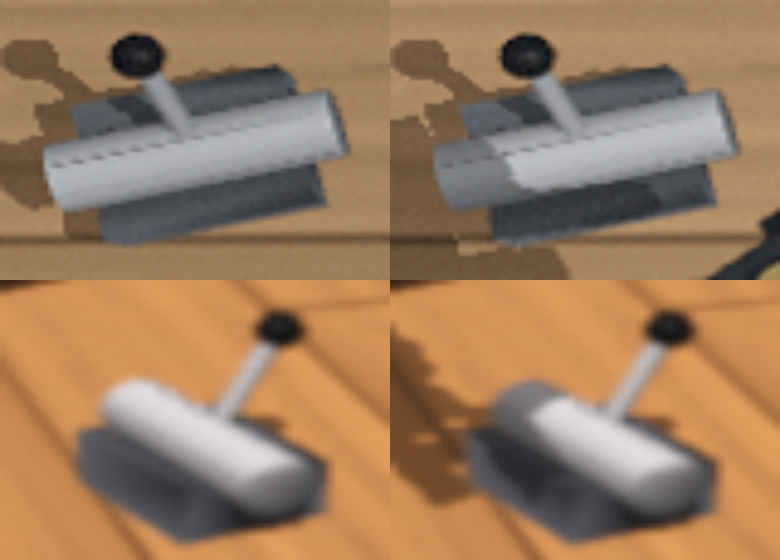

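```bash
python3 - <<'E'
from plant import *
s=state();print(s["time"],s["wrist_force"]);job.sign_off()
E
```

```text
16.975 [-0.30691396 -0.03212081 -0.32060604]
the job is handed in; nothing more can be done
```

I rolled the flatted shaft over to its other side, let go of it, backed the gripper clear, and handed the job in at 17.0 s. The interface gave no verdict.

**What I did:** The flatted shaft was the one at about (297,198) in the top view, picked by its sharp-edged flat. I put the open fingers loosely around the knob and followed its arc over the top. Wrist force stayed under about 3 N at every reading.

**Last checks:**
- **Handle lean:** After release, two cameras placed the knob 44.3° to the -y side, 76.05 mm from where the bedded axis should be. The targets are 45° and 76 mm. The earlier wrist-camera reading was -45.7°. Both are within measurement error of flush.
- **Flat on the wall:** The flat now faces down and cannot be seen, so I infer that it is bedded from the lean and the knob position.
- **Round shaft:** It looks unmoved in before-and-after crops from both cameras. Only shadows changed. An automatic pixel comparison there did show differences, which I put down to those shadows.

**What disagreed:**
- **Fingertip position:** In the pictures the fingertips sat about 38 mm short of the reported TCP. I corrected for this from the images before moving the shaft.
- **First final measurement:** My first triangulation used a wrong side-view pixel, so I discarded it and repeated it with the right one.

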